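# Demagnetise a batch of nuts

## Robot

A 6-joint arm with a two-finger parallel gripper is mounted at the origin on the work surface. World frame = base frame: x ahead of the robot, y to its left, z up, the work surface at z = 0. Lengths are in m, angles in rad, forces in N, time in s.
With the tool pointing down it reaches from about 0.275 to 0.875 m from the base axis. Payload 12.5 kg.
Tool frame: the origin (TCP) lies at the very end of the fingers, on their centre line; the grasp point (between the pads) lies 19 mm behind it; z points along the fingers, y is the line along which they close (so a half turn about z gives the same grasp; the last joint's range is limited). The gripper opens to 85 mm and grips with 20 to 120 N. Pads are 22 mm wide; open, the fingers measure 114 mm over their backs; the gripper's body (76 mm by 85 mm) begins 54 mm behind the grasp point. The pads swing forward as they close: fully open they stand 13 mm farther back than shut.
Start: joints at [1.088, 0.351, 1.652, -0, 1.139, -0.085], TCP at [0.213, 0.507, 0.231] pointing down, gripper open.
Joint ranges: [-2.75, 2.75], [-0.79, 2.1], [0.01, 2.65], [-1.57, 4.71], [0.07, 3.14], [-2.87, 2.87]. Speed limits (rad/s): [2.22, 2.22, 2.79, 3.14, 3.14, 3.14].

## Interface

Orientations are given as a 3x3 rotation matrix whose columns are the frame's x, y, z axes.
In Python, from bench import manip gives the robot as it stands. Calls block until the motion is done:
- manip.move_ptp(position, orientation): joint-space move of the TCP to a pose.
- manip.move_l(position, attitude=None, max_speed=0.15): straight line of the TCP; attitude=None keeps the orientation; max_speed is the mean speed in m/s.
- manip.move_j(angles): joint-space move.
- manip.set_gripper(opening, effort=None): opening from 0.0 (shut) to 1.0 (fully open); effort is the grip in N (None keeps the last); returns when the fingers have stopped.
- manip.dwell(seconds).
- manip.inverse_kinematics(position, orientation): joint angles nearest the present ones, or None.
- manip.grab_frame(name): name is "side" or "top"; returns (picture, depth): 480x640x3 uint8, red, green, blue; 480x640 float32, m along the optical axis (not along the pixel's ray), 0 where there is no reading.
- manip.get_calibration(name): a dict with "camera_matrix" (3x3 intrinsics, pixels), "R" (3x3) and "t" (3): a world point X has camera coordinates R X + t. Camera axes: x right, y down, z forward; pixel columns grow to the right and rows downward; lengths in m; the calibration is good to about 2 mm. A picture is of the moment at which its call begins. get_calibration takes no time and is no camera call.
A pose or a line that the arm cannot do raises manip.Unreachable and nothing moves.
- manip.sign_off(): hands the job in; it is judged then, once.
Trained networks look in the newest picture that a camera, given by its name, has taken for a name from the list of things; names that differ only in an ending like _2 or _b are one class to them, and where a whole thing is asked for, a point or a joint stands for the part that bears it (a point fixed in the world has none). Each returns a list of dicts, best first, with "confidence" (0 to 1); they miss things now and then, are a little off and sometimes report something else, mostly with a low value. They report only what shows in the picture. A call takes as long as a camera call.
- manip.look_for(camera, name): "at" ([x, y, z] in m, in world coordinates, good to about 4 mm: the middle of the surface that is visible of it).
Readings, each from a call of its own:
- manip.current_time(): time.
- manip.current_qpos(): joint angles.
- manip.current_joint_vel(): joint speeds.
- manip.current_joint_torque(): joint torques, N m.
- manip.current_ee_pos(): TCP position.
- manip.current_tcp_rot(): TCP orientation.
- manip.current_force(): force on the tool from outside, world axes, zero at the start.
- manip.current_ft_torque(): the same for the moment, N m.
- manip.current_grip_width(): opening from 0.0 (shut) to 1.0 (fully open).
- manip.current_grip_force(): force on a finger pad.
Only numpy, scipy, OpenCV 4.12 (cv2) and the standard library are available. Lean on these libraries where they do the work, as an engineer would, in place of code of your own. Each camera call takes 0.05 s, during which the arm holds its last target. There are 200 camera calls.

## Task

Slide every nut on the demagnetiser's deck across the surface into a pocket of its own (do not lift them off the deck), then lay the cover plate over the row of pockets, within its yellow outline, and press it down until it sits flat and level with the brass pin pushed in. With the cover closed, turn the selector the shorter way round until its pointer stands over the green mark, and only then push the green start button in; leave the wrench, socket and tape lying as they are.

Things in the scene. Friction and masses are not known exactly. Their poses are not given: they have to be found in the camera images.
- nut0_mid (a point): thin steel hex nut, 30 mm across flats, 34.6 mm across corners, 10 mm thick, about 40 g, lying flat and loose on the deck of the bed; the point is its centre, half-way up; flats face 30, 90, 150 .. degrees from its x axis; three to five of the nuts are there
- nut1_mid (a point): thin steel hex nut, 30 mm across flats, 34.6 mm across corners, 10 mm thick, about 40 g, lying flat and loose on the deck of the bed; the point is its centre, half-way up; flats face 30, 90, 150 .. degrees from its x axis; three to five of the nuts are there
- nut2_mid (a point): thin steel hex nut, 30 mm across flats, 34.6 mm across corners, 10 mm thick, about 40 g, lying flat and loose on the deck of the bed; the point is its centre, half-way up; flats face 30, 90, 150 .. degrees from its x axis; three to five of the nuts are there
- nut3_mid (a point): thin steel hex nut, 30 mm across flats, 34.6 mm across corners, 10 mm thick, about 40 g, lying flat and loose on the deck of the bed; the point is its centre, half-way up; flats face 30, 90, 150 .. degrees from its x axis; three to five of the nuts are there
- nut4_mid (a point): thin steel hex nut, 30 mm across flats, 34.6 mm across corners, 10 mm thick, about 40 g, lying flat and loose on the deck of the bed; the point is its centre, half-way up; flats face 30, 90, 150 .. degrees from its x axis; three to five of the nuts are there
- pocket0 (a point): round shallow pocket with a black floor in the deck, 42 mm wide, 11 mm deep, the point at the centre of its mouth, level with the deck; a nut lies in it 1 mm below the deck. The five pockets are in one row along the bed's y, 52 mm apart (10 mm of deck between two). Axes as the bed's
- pocket1 (a point): round shallow pocket with a black floor in the deck, 42 mm wide, 11 mm deep, the point at the centre of its mouth, level with the deck; a nut lies in it 1 mm below the deck. The five pockets are in one row along the bed's y, 52 mm apart (10 mm of deck between two). Axes as the bed's
- pocket2 (a point): round shallow pocket with a black floor in the deck, 42 mm wide, 11 mm deep, the point at the centre of its mouth, level with the deck; a nut lies in it 1 mm below the deck. The five pockets are in one row along the bed's y, 52 mm apart (10 mm of deck between two). Axes as the bed's
- pocket3 (a point): round shallow pocket with a black floor in the deck, 42 mm wide, 11 mm deep, the point at the centre of its mouth, level with the deck; a nut lies in it 1 mm below the deck. The five pockets are in one row along the bed's y, 52 mm apart (10 mm of deck between two). Axes as the bed's
- pocket4 (a point): round shallow pocket with a black floor in the deck, 42 mm wide, 11 mm deep, the point at the centre of its mouth, level with the deck; a nut lies in it 1 mm below the deck. The five pockets are in one row along the bed's y, 52 mm apart (10 mm of deck between two). Axes as the bed's
- deck (a point): centre of the bed's flat grey deck, at its surface, 24 mm above the bench. The bed is fixed; the deck measures 280 mm (its x, away from the robot) by 330 mm (its y), with a blue rim 6 mm wide that stands 6 mm above the deck all round
- seat (a point): where the cover's underside centre belongs: in the middle of the pocket row, at deck level, the centre of the middle pocket; marked by a thin yellow rectangle of 85 (x) by 286 mm (y). Axes as the bed's
- pin (a joint): brass interlock pin, 6 mm across, that sticks 4 mm out of the deck between the middle pocket and its +y neighbour (26 mm to +y of the seat), under the cover; metres pressed down: 0 fully up, 0.004 flush. Held by friction alone (about 3 N, more than the cover weighs) and stays where it is pushed
- cover_base (a point): grey cover plate, 80 (its x) by 280 (its y) by 5 mm thick, about 0.26 kg, lying flat on the bench to the left; the point is the centre of its underside, z up
- cover_grip (a point): centre of the black handle on the cover: an upright bar 14 mm thick (cover's x), 60 mm long (cover's y), 26 mm tall from the plate's top; the point is 18 mm above the plate's underside, 13 mm above its top and 13 mm below the handle's top
- selector (a joint): angle of the selector knob, rad, growing counterclockwise seen from above; endless, with no stops: a full turn adds 6.283 and is the same setting. Light friction (about 0.04 N m), no clicks, stays where it is left
- knob_grip (a point): on the selector's upright axis: centre to grip of its white bar, 16 mm thick and 56 mm long (along the pointer), whose top is 12 mm above this point and whose foot (a 62 mm disc) 18 mm below it. The knob stands on a fixed box, 220 (its x) by 160 mm (its y) and 45 mm high, its axis 80 mm from the near end; this point is 72 mm above the bench. Its x axis points away from the pointer's end
- pointer (a point): outer end of the white pointer of the selector, 60 mm from the axis; it passes 7 mm over the coloured marks
- green (a point): centre of the green mark: a flat disc, 18 mm across, on the selector's box, 60 mm from the knob's axis; red, yellow and blue marks lie on the same circle and are other programmes
- start (a joint): green start push button on the far end of the selector's box: metres pressed, 0 up, 0.006 fully down, sprung, fully down takes 5 N
- start_top (a point): centre of the top face of the start button, 28 mm across, 108 mm from the knob's axis
- wrench_grip (a point): steel wrench lying on the bench to the right of the selector; a bystander (point: its shank)
- socket_mid (a point): dark steel socket, 30 mm across, 40 mm tall, standing on the bench; a bystander (point: its centre)
- tape_mid (a point): yellow roll of tape, 90 mm across, 24 mm high, lying flat; a bystander (point: its centre)

How it is judged:
On the way, in this order (a step that is already met when the one before it is completed fails the run):
1. every nut that is there lies flat in a pocket (((horizontal distance between nut0_mid and pocket0 below 0.007 m and z of nut0_mid in the frame of pocket0 below -0.004 m and angle between nut0_mid's own z axis and vertical below 0.1 rad) or (horizontal distance between nut0_mid and pocket1 below 0.007 m and z of nut0_mid in the frame of pocket1 below -0.004 m and angle between nut0_mid's own z axis and vertical below 0.1 rad) or (horizontal distance between nut0_mid and pocket2 below 0.007 m and z of nut0_mid in the frame of pocket2 below -0.004 m and angle between nut0_mid's own z axis and vertical below 0.1 rad) or (horizontal distance between nut0_mid and pocket3 below 0.007 m and z of nut0_mid in the frame of pocket3 below -0.004 m and angle between nut0_mid's own z axis and vertical below 0.1 rad) or (horizontal distance between nut0_mid and pocket4 below 0.007 m and z of nut0_mid in the frame of pocket4 below -0.004 m and angle between nut0_mid's own z axis and vertical below 0.1 rad)) and ((horizontal distance between nut1_mid and pocket0 below 0.007 m and z of nut1_mid in the frame of pocket0 below -0.004 m and angle between nut1_mid's own z axis and vertical below 0.1 rad) or (horizontal distance between nut1_mid and pocket1 below 0.007 m and z of nut1_mid in the frame of pocket1 below -0.004 m and angle between nut1_mid's own z axis and vertical below 0.1 rad) or (horizontal distance between nut1_mid and pocket2 below 0.007 m and z of nut1_mid in the frame of pocket2 below -0.004 m and angle between nut1_mid's own z axis and vertical below 0.1 rad) or (horizontal distance between nut1_mid and pocket3 below 0.007 m and z of nut1_mid in the frame of pocket3 below -0.004 m and angle between nut1_mid's own z axis and vertical below 0.1 rad) or (horizontal distance between nut1_mid and pocket4 below 0.007 m and z of nut1_mid in the frame of pocket4 below -0.004 m and angle between nut1_mid's own z axis and vertical below 0.1 rad)) and ((horizontal distance between nut2_mid and pocket0 below 0.007 m and z of nut2_mid in the frame of pocket0 below -0.004 m and angle between nut2_mid's own z axis and vertical below 0.1 rad) or (horizontal distance between nut2_mid and pocket1 below 0.007 m and z of nut2_mid in the frame of pocket1 below -0.004 m and angle between nut2_mid's own z axis and vertical below 0.1 rad) or (horizontal distance between nut2_mid and pocket2 below 0.007 m and z of nut2_mid in the frame of pocket2 below -0.004 m and angle between nut2_mid's own z axis and vertical below 0.1 rad) or (horizontal distance between nut2_mid and pocket3 below 0.007 m and z of nut2_mid in the frame of pocket3 below -0.004 m and angle between nut2_mid's own z axis and vertical below 0.1 rad) or (horizontal distance between nut2_mid and pocket4 below 0.007 m and z of nut2_mid in the frame of pocket4 below -0.004 m and angle between nut2_mid's own z axis and vertical below 0.1 rad)) and ((horizontal distance between nut3_mid and pocket0 below 0.007 m and z of nut3_mid in the frame of pocket0 below -0.004 m and angle between nut3_mid's own z axis and vertical below 0.1 rad) or (horizontal distance between nut3_mid and pocket1 below 0.007 m and z of nut3_mid in the frame of pocket1 below -0.004 m and angle between nut3_mid's own z axis and vertical below 0.1 rad) or (horizontal distance between nut3_mid and pocket2 below 0.007 m and z of nut3_mid in the frame of pocket2 below -0.004 m and angle between nut3_mid's own z axis and vertical below 0.1 rad) or (horizontal distance between nut3_mid and pocket3 below 0.007 m and z of nut3_mid in the frame of pocket3 below -0.004 m and angle between nut3_mid's own z axis and vertical below 0.1 rad) or (horizontal distance between nut3_mid and pocket4 below 0.007 m and z of nut3_mid in the frame of pocket4 below -0.004 m and angle between nut3_mid's own z axis and vertical below 0.1 rad)) and ((horizontal distance between nut4_mid and pocket0 below 0.007 m and z of nut4_mid in the frame of pocket0 below -0.004 m and angle between nut4_mid's own z axis and vertical below 0.1 rad) or (horizontal distance between nut4_mid and pocket1 below 0.007 m and z of nut4_mid in the frame of pocket1 below -0.004 m and angle between nut4_mid's own z axis and vertical below 0.1 rad) or (horizontal distance between nut4_mid and pocket2 below 0.007 m and z of nut4_mid in the frame of pocket2 below -0.004 m and angle between nut4_mid's own z axis and vertical below 0.1 rad) or (horizontal distance between nut4_mid and pocket3 below 0.007 m and z of nut4_mid in the frame of pocket3 below -0.004 m and angle between nut4_mid's own z axis and vertical below 0.1 rad) or (horizontal distance between nut4_mid and pocket4 below 0.007 m and z of nut4_mid in the frame of pocket4 below -0.004 m and angle between nut4_mid's own z axis and vertical below 0.1 rad))), for 0.2 s.
2. the nuts in their pockets, the cover lies level on its seat with the pin pushed in (all of step 1 and horizontal distance between cover_base and seat below 0.01 m and z of cover_base in the frame of seat below 0.0015 m and angle between the y axis of cover_base and the y axis of seat, either way round below 0.1 rad and angle between cover_base's own z axis and vertical below 0.02 rad and value of joint pin above 0.003 m), for 0.2 s.
3. the selector's pointer stands over the green mark (horizontal distance between pointer and green below 0.008 m and velocity of joint selector between -0.05 and 0.05 rad/s), for 0.2 s.
4. the selector on green, the start button is pushed in (all of step 3 and value of joint start above 0.004 m), for 0.05 s.
At the end, for the whole second after the job is handed in: Each nut flat in a pocket (7 mm of its centre, below deck level); cover at rest on the deck within 10 mm and 0.10 rad of its outline, level to 0.02 rad, within 1.5 mm of the deck, pin in over 3 mm; pointer end within 8 mm of the green mark centre, selector still (all of step 2 and all of step 3 and linear speed of cover below 0.02 m/s); the robot touches nothing.
It fails at once if the selector was turned the longer way round (through the point opposite its start) (distance of pointer from where it was at the start of the episode above 0.1187 m).
It fails at once if a nut was lifted off the deck (z of any of nut0_mid, nut1_mid, nut2_mid, nut3_mid, nut4_mid in the frame of deck above 0.035 m).
It fails at once if the wrench, socket or tape roll was moved by more than 30 mm (distance of any of wrench_grip, socket_mid, tape_mid from where it was at the start of the episode above 0.03 m).
Of nut0, nut1, nut2, nut3, nut4 only 3 to 5 are there at a start; the rules pass over those that are not, and their reading is None.
At some moment in a run one of nut0, nut1, nut2, nut3, nut4 may be knocked a few centimetres aside while the robot is not near it.
Once in a run the grip may slacken for a moment while it holds something.
It also fails if it takes over 210 s, if anything falls off the work surface, if the arm or the gripper's body presses on something with over 40 N, if the wrist force passes 120 N, or if a joint passes its speed limit or range.

## Working session

There is one attempt and no reset: what is moved stays moved. The work goes in short steps, each a Python script; the robot and the scene stay as the last script left them, time stands still between calls to the robot, and variables do not carry over. Pictures are saved under pics/ and viewed, at most 14 in all, crops included, and the job is handed in when it is done.

```bash
mkdir -p pics; ls
python3 - <<'E'
from bench import manip
import cv2,numpy as np
for c in("top","side"):
    p,d=manip.grab_frame(c); cv2.imwrite(f"pics/{c}0.png",p[:,:,::-1]); k=manip.get_calibration(c)
    print(c,k["camera_matrix"].round(1).tolist(),k["R"].round(3).tolist(),k["t"].round(3).tolist())
    for n in("nut0_mid","deck","seat","pocket0","cover_grip","knob_grip","pointer","green","start_top","pin","socket_mid","tape_mid","wrench_grip"):
        try: print(n,[(np.round(x["at"],3).tolist(),round(x["confidence"],2)) for x in manip.look_for(c,n)[:7]])
        except Exception as e: print(n,e)
print(manip.current_time())
E
```

```text
pics
top [[605.8, 0.0, 315.4], [0.0, 605.8, 236.4], [0.0, 0.0, 1.0]] [[-0.014, -1.0, -0.008], [-0.99, 0.015, -0.142], [0.142, 0.006, -0.99]] [-0.06, 0.56, 1.414]
nut0_mid [([0.558, 0.033, 0.023], 0.74)]
deck [([0.565, 0.03, 0.022], 0.6)]
seat [([0.564, 0.029, 0.022], 0.83)]
pocket0 [([0.56, 0.033, 0.024], 0.85)]
cover_grip [([0.477, 0.386, 0.004], 0.68), ([0.506, -0.321, 0.055], 0.55), ([0.562, 0.032, 0.023], 0.23)]
knob_grip [([0.506, -0.322, 0.053], 0.92), ([0.471, 0.383, 0.004], 0.66)]
pointer [([0.504, -0.319, 0.055], 0.93)]
green []
start_top [([0.609, -0.348, 0.066], 0.48)]
pin []
socket_mid [([0.722, -0.25, 0.032], 0.7), ([0.562, 0.03, 0.02], 0.26)]
tape_mid [([0.708, 0.323, 0.025], 0.94)]
wrench_grip [([0.497, -0.515, 0.005], 0.73)]
side [[436.2, 0.0, 320.4], [0.0, 436.2, 230.7], [0.0, 0.0, 1.0]] [[-0.962, -0.271, -0.019], [-0.186, 0.708, -0.681], [0.198, -0.652, -0.732]] [0.522, 0.192, 0.882]
nut0_mid [([0.516, -0.095, 0.034], 0.54), ([0.481, 0.098, 0.034], 0.19)]
deck [([0.558, 0.068, 0.024], 0.76)]
seat [([0.56, 0.063, 0.025], 0.72)]
pocket0 [([0.563, 0.066, 0.024], 0.6), ([0.726, -0.241, 0.028], 0.39)]
cover_grip [([0.469, 0.339, 0.007], 0.61)]
knob_grip [([0.499, -0.316, 0.058], 0.72), ([0.48, 0.043, 0.037], 0.42), ([0.492, -0.509, 0.006], 0.25)]
pointer []
green [([0.471, 0.344, 0.009], 0.69)]
start_top [([0.605, -0.348, 0.069], 0.54)]
pin []
socket_mid [([0.73, -0.24, 0.028], 0.65), ([0.558, 0.066, 0.023], 0.16)]
tape_mid [([0.702, 0.324, 0.024], 0.81)]
wrench_grip [([0.492, -0.508, 0.006], 0.6), ([0.56, 0.068, 0.026], 0.43)]
1.4
```

View pics/top0.png

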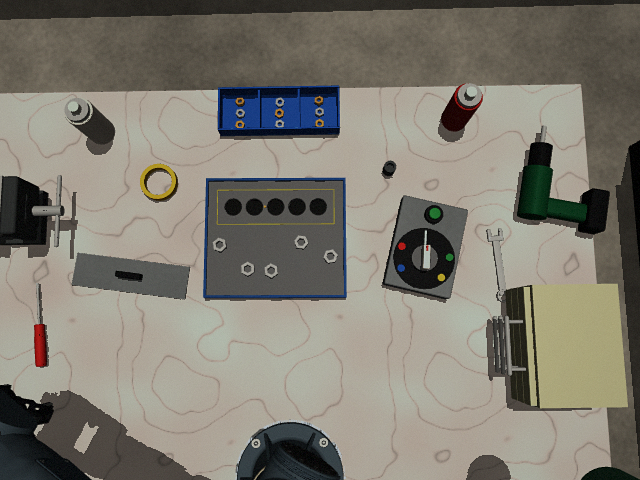

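View pics/side0.png

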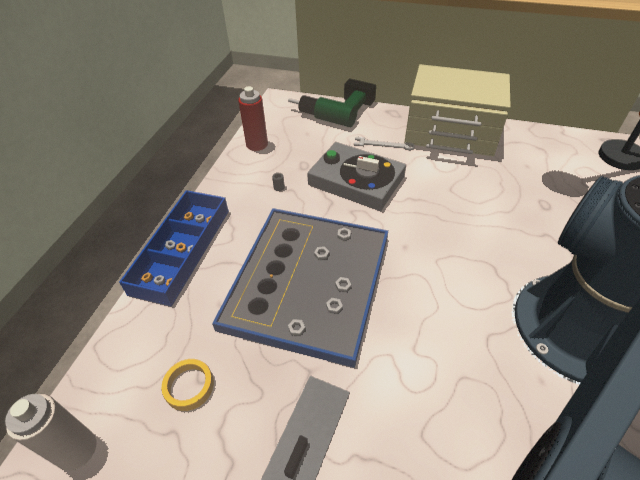

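The top view shows five nuts at about (220,245), (247,269), (271,270), (301,242) and (331,257). The pockets are on row 207 at columns 233 to 318. The cover is at (130,275), the knob axis at (427,256) with the pointer up at (427,232), green at (450,257) and start at (434,213). Next I'll segment these precisely.

```bash
cat > h.py <<'E'
from bench import manip
import cv2,numpy as np
def ray(c,uv,z):
    k=manip.get_calibration(c);K,R,t=k["camera_matrix"],k["R"],k["t"]
    o=-R.T@t; d=R.T@np.linalg.inv(K)@np.array([uv[0],uv[1],1.]); return o+d*(z-o[2])/d[2]
def blobs(mask,amin,amax,box=None):
    n,_,s,c=cv2.connectedComponentsWithStats(mask.astype(np.uint8))
    return [(c[i],int(s[i,4])) for i in range(1,n) if amin<=s[i,4]<=amax and (box is None or (box[0]<c[i][0]<box[2] and box[1]<c[i][1]<box[3]))]
def img(c="top",save=None):
    p,d=manip.grab_frame(c)
    if save: cv2.imwrite(f"pics/{save}.png",p[:,:,::-1])
    return p,d,cv2.cvtColor(p,cv2.COLOR_RGB2HSV)
def nuts(p,h):
    # outer contour of bright grey ring, centre from min enclosing circle, top plane z=.034
    m=np.zeros(p.shape[:2],np.uint8); m[184:292,211:341]=1
    m&=((h[...,2]>150)&(h[...,1]<60)).astype(np.uint8)
    m=cv2.morphologyEx(m,cv2.MORPH_CLOSE,np.ones((7,7)))
    return [ray("top",c,.0335)for c,a in blobs(m,40,400)]
def down(a): # tool down, tool y (closing) at angle a from world x
    y=np.array([np.cos(a),np.sin(a),0]);z=np.array([0,0,-1.]);return np.c_[np.cross(y,z),y,z]
E
python3 - <<'E'
from h import *
p,d,h=img()
print("nuts",[x[:2].round(4).tolist() for x in nuts(p,h)])
m=(h[...,2]<45); pk=blobs(m,100,500,(215,190,335,225))
P=np.array([ray("top",c,.024) for c,a in pk]);P=P[np.argsort(P[:,1])]
print([a for c,a in pk],P[:,:2].round(4).tolist()); f=np.polyfit(P[:,1],P[:,0],1); print("slope",f, "mean",P.mean(0))
g=(h[...,0]>20)&(h[...,0]<35)&(h[...,1]>110)&(h[...,2]>80);ys,xs=np.nonzero(g[180:235,212:340]); q=cv2.minAreaRect(np.c_[xs+212,ys+180].astype(np.float32));print("yellow",q,ray("top",q[0],.024))
hh=h[...,0];S=h[...,1];V=h[...,2]
gr=(hh>50)&(hh<85)&(S>120)&(V>50)
for c,a in blobs(gr,15,800,(380,190,470,300)): print("green",c,a,ray("top",c,.045),ray("top",c,.06))
w=(V>170)&(S<50)
for c,a in blobs(w,20,800,(395,225,460,290)): print("white",c,a)
cv2.imwrite("pics/knob.png",cv2.resize(p[190:305,375:475,::-1],None,fx=5,fy=5,interpolation=cv2.INTER_CUBIC))
# depth based heights
k=manip.get_calibration("top");u,v=np.meshgrid(np.arange(640),np.arange(480));X=np.stack([u,v,np.ones_like(u)],-1)@np.linalg.inv(k["camera_matrix"]).T*d[...,None];W=(X-k["t"])@k["R"]
kb=W[225:290,390:465].reshape(-1,3);t=kb[(kb[:,2]>.075)];print("knobtop",len(t),t.mean(0), cv2.minAreaRect(t[:,:2].astype(np.float32)))
cb=(W[...,2]>.018)&(W[...,2]<.05);cb[:,:80]=0;cb[:,190:]=0;cb[:255]=0;cb[295:]=0;t=W[cb];print("handle",len(t),t.mean(0),cv2.minAreaRect((t[:,:2]*1000).astype(np.float32)))
cm=((S<60)&(V<175)).astype(np.uint8);cm[:,:65]=0;cm[:,195:]=0;cm[:245]=0;cm[305:]=0
cs,_=cv2.findContours(cm,0,1);c=max(cs,key=cv2.contourArea);q=cv2.minAreaRect(c);b=cv2.boxPoints(q);print("cover",q,[ray("top",x,.005)[:2].round(4).tolist() for x in b],ray("top",q[0],.005))
E
```

```text
nuts [[0.5482, -0.0326], [0.5443, 0.1644], [0.5125, -0.1024], [0.4852, 0.0961], [0.4802, 0.0404]]
[228, 228, 230, 230, 227] [[0.6359, -0.0745], [0.6362, -0.0229], [0.6369, 0.0294], [0.6373, 0.0814], [0.6382, 0.1331]]
slope [0.01124352 0.63658546] mean [0.63691496 0.02930593 0.024     ]
yellow ((275.0, 206.49998474121094), (117.99998474121094, 34.99999237060547), 0.0) [0.63665278 0.02987681 0.024     ]
green [434.66 212.8 ] 100 [ 0.61116555 -0.35496547  0.045     ] [ 0.6084567  -0.35205034  0.06      ]
green [449.17391304 256.76086957] 46 [ 0.50462208 -0.38491878  0.045     ] [ 0.50302818 -0.38169018  0.06      ]
white [426.27272727 254.69230769] 143
knobtop 198 [ 0.4851582  -0.29484958  0.24608742] ((0.4245153069496155, -0.21737040579319), (0.05015697702765465, 0.312785267829895), 36.231449127197266)
handle 154 [0.47415713 0.38322391 0.03026583] ((474.48968505859375, 385.4313049316406), (63.26860046386719, 13.889043807983398), 82.41630554199219)
cover ((129.5, 274.5), (59.0, 129.0), 90.0) [[0.5521, 0.5486], [0.5473, 0.2307], [0.4031, 0.2287], [0.4076, 0.5421]] [0.47701891 0.38738979 0.005     ]
```

View pics/knob.png

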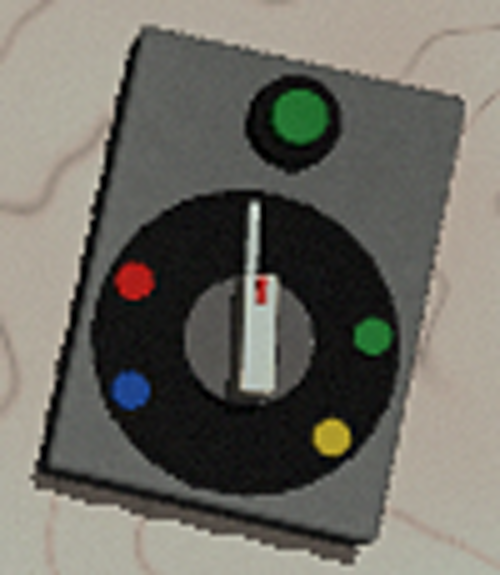

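```bash
cat >> h.py <<'E'
BED=-0.0112; SEAT=np.array([.6369,.0293]); YB=np.array([.0112,1.])
PK=[SEAT+YB*.052*(i-2) for i in range(5)]
HOME=[1.088,.351,1.652,0,1.139,-.085]
A=BED
def go(xy,z,a=None,v=.25): manip.move_l([xy[0],xy[1],z],down(A if a is None else a),max_speed=v)
def fz(): return np.round(manip.current_force(),1).tolist()
def slide(n,pk,z=.0260):
    manip.set_gripper(.62,20)
    manip.move_ptp([n[0],n[1],.09],down(A)); go(n,.05); go(n,z,v=.06); print("down",fz())
    manip.set_gripper(0); w=manip.current_grip_width();print("grip",w,manip.current_grip_force(),fz(),manip.current_ee_pos().round(4))
    if w<.25: print("MISSED"); go(n,.09); return False
    go(pk,z,v=.08); print("at",manip.current_grip_width(),manip.current_ee_pos().round(4))
    manip.set_gripper(.62); go(pk,.09); return True
E
python3 - <<'E'
from h import *
slide(np.array([.5443,.1644]),PK[4]); manip.move_j(HOME)
p,d,h=img(save="n1"); print([x[:2].round(4).tolist() for x in nuts(p,h)],manip.current_time())
cv2.imwrite("pics/n1c.png",cv2.resize(p[175:305,200:350,::-1],None,fx=4,fy=4,interpolation=cv2.INTER_CUBIC))
E
```

```text
down [0.8, -0.2, 0.7]
grip 0.3761126182762505 19.710182435810566 [-0.6, -0.9, 3.9] [0.5446 0.1644 0.0265]
at 0.3738052104498245 [0.6376 0.1334 0.0258]
[[0.6359, 0.1319], [0.5482, -0.0326], [0.5242, 0.0606], [0.5124, -0.1024], [0.4852, 0.0962]] 9.1333
```

View pics/n1c.png

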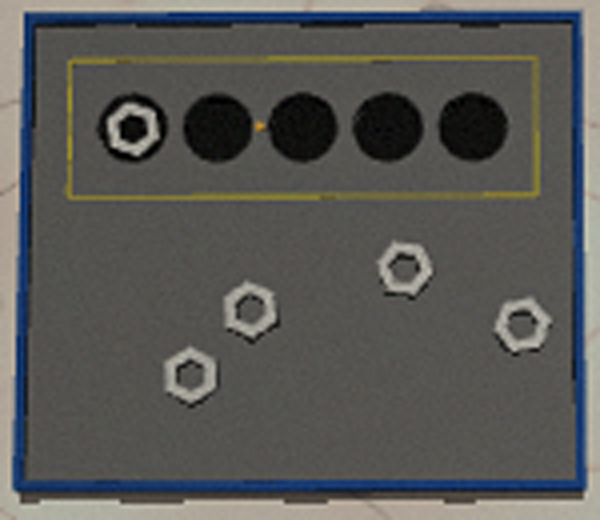

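The first nut is in its pocket. The third nut was knocked to (0.524, 0.061), so I'll use the fresh positions.

Run:
```python
from h import *
for n,i in(((.5242,.0606),2),((.4852,.0962),3),((.5482,-.0326),1),((.5124,-.1024),0)):
    if not slide(np.array(n),PK[i]): break
manip.move_j(HOME)
p,d,h=img(save="n2"); print([x[:2].round(4).tolist() for x in nuts(p,h)],manip.current_time())
cv2.imwrite("pics/n2c.png",cv2.resize(p[175:305,200:350,::-1],None,fx=4,fy=4,interpolation=cv2.INTER_CUBIC))
```

```text
down [-0.3, 0.2, -0.5]
grip 0.37880883549328814 19.654937759041786 [-1.0, 0.1, 4.8] [0.5244 0.0606 0.0264]
at 0.376580529709192 [0.6366 0.0294 0.0259]
down [-0.0, -0.2, 0.1]
grip 0.3773958827985516 19.585772641003132 [-1.6, -0.7, 6.0] [0.4854 0.0962 0.0264]
at 0.37404711328193513 [0.6373 0.0813 0.0259]
down [0.6, -0.9, 0.3]
grip 0.3508719524335944 19.698931840248406 [-1.4, 0.7, 4.5] [ 0.5485 -0.0326  0.0265]
at 0.3534751856751539 [ 0.6359 -0.0227  0.0258]
down [-0.1, 0.2, 0.4]
grip 0.3570783443035749 19.6500769816339 [-0.9, 0.4, 5.7] [ 0.5126 -0.1025  0.0265]
at 0.3564297508555445 [ 0.6354 -0.0748  0.0259]
[[0.6359, 0.1319], [0.6355, 0.0802], [0.6345, 0.0286], [0.6339, -0.0227], [0.6334, -0.075]] 31.0167
```

View pics/n2c.png

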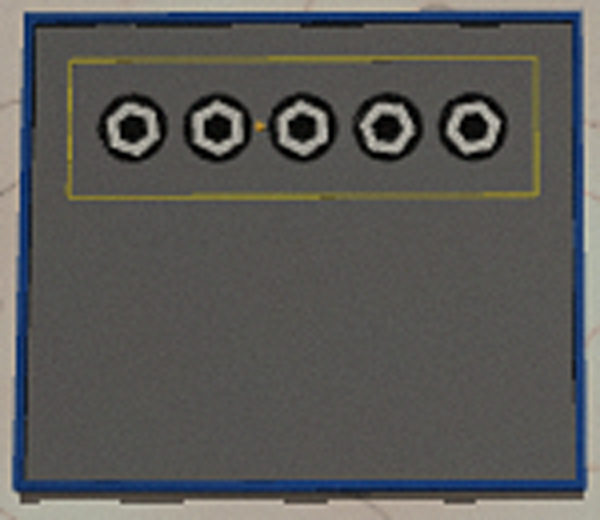

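All five nuts are in their pockets. Next is the cover.

Run:
```python
from h import *
C=np.array([.4745,.3855]);a0=-.1326
manip.set_gripper(.7,90)
manip.move_ptp([*C,.12],down(a0)); go(C,.06,a0); go(C,.009,a0,.06); print("down",fz())
manip.set_gripper(0); print("grip",manip.current_grip_width(),manip.current_grip_force(),fz())
def chk(s): print(s,round(manip.current_grip_width(),3),round(manip.current_grip_force(),1),fz(),manip.current_time())
go(C,.06,a0,.1); chk("lift")
go((.475,.20),.062,BED,.15); chk("mid")
go((.50,.03),.062,BED,.15); chk("mid2")
go(SEAT,.062,BED,.12); chk("over")
p,d,h=img("side",save="cov1")
```

```text
down [0.4, 0.2, 0.5]
grip 0.14346809889735235 88.74344229698181 [-0.5, -1.2, 5.7]
lift 0.144 88.0 [-0.2, 0.5, -2.9] 34.9833
mid 0.142 87.9 [0.3, -0.3, -2.4] 36.3667
mid2 0.141 87.9 [-0.2, 0.3, -1.8] 37.6583
over 0.146 87.9 [0.3, 0.7, -1.5] 38.95
```

View pics/cov1.png

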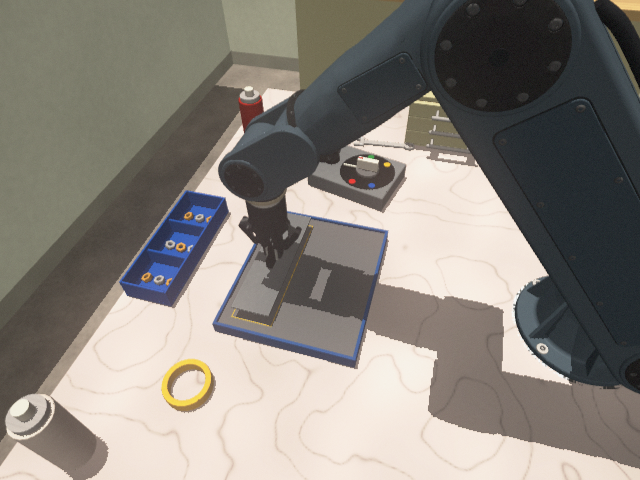

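The cover hangs level above its outline, at about (265,275), and parallel to it. I'll lower it and press.

Run:
```python
from h import *
go(SEAT,.040,BED,.06); print(fz())
for z in(.037,.035,.0335,.0325,.0315,.030):
    go(SEAT,z,BED,.03); f=manip.current_force(); print(z,f.round(1),manip.current_ee_pos().round(4)); 
    if abs(f[2])>14: break
print("w",manip.current_grip_width())
manip.set_gripper(.7); go(SEAT,.10,BED)
manip.move_j(HOME); p,d,h=img(save="cov2"); print(manip.current_time())
cv2.imwrite("pics/cov2c.png",cv2.resize(p[175:305,200:350,::-1],None,fx=4,fy=4,interpolation=cv2.INTER_CUBIC))
```

```text
[-0.6, -0.3, -1.3]
0.037 [ 0.4  0.1 -2.3] [0.637  0.0293 0.0371]
0.035 [ 0.8 -0.3 -1.4] [0.637  0.0293 0.035 ]
0.0335 [ 0.7 -0.3 -1.7] [0.637  0.0293 0.0335]
0.0325 [-3.3  0.3  9.7] [0.637  0.0293 0.0335]
0.0315 [-9.   0.3 20.8] [0.637  0.0293 0.0334]
w 0.1437681116652595
44.0833
```

View pics/cov2c.png

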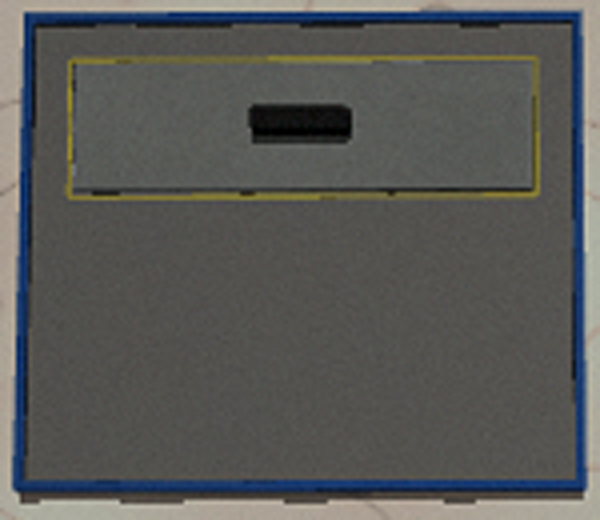

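The cover sits inside the yellow outline. I'll confirm by pressing the top of the handle at both ends, where level means z≈0.055.

Run:
```python
from h import *
manip.set_gripper(0,60)
for o in(.02,-.02,.0):
    q=SEAT+YB*o
    if o==.02: manip.move_ptp([*q,.10],down(BED))
    go(q,.064,BED,.1)
    for z in np.arange(.058,.048,-.001):
        go(q,z,BED,.03); f=manip.current_force()
        if f[2]>15: break
    print(o,z,f.round(1),manip.current_ee_pos().round(4)); go(q,.064,BED,.1)
go(SEAT,.12,BED); manip.set_gripper(.7)
manip.move_j(HOME); p,d,h=img()
k=manip.get_calibration("top");u,v=np.meshgrid(np.arange(640),np.arange(480));X=np.stack([u,v,np.ones_like(u)],-1)@np.linalg.inv(k["camera_matrix"]).T*d[...,None];W=(X-k["t"])@k["R"]
for s in((194,222,222,258),(194,222,292,330),(230,290,220,330)): print(np.median(W[s[0]:s[1],s[2]:s[3],2]))
# knob: bar / pointer by height
R=W[220:295,388:465].reshape(-1,3); t=R[(R[:,2]>.072)&(R[:,2]<.095)];print("bar",len(t),t.mean(0),cv2.minAreaRect((t[:,:2]*1000).astype(np.float32)))
H=h[220:295,388:465]
for nm,m in(("green",(H[...,0]>50)&(H[...,0]<85)),("red",(H[...,0]<8)|(H[...,0]>172)),("blue",(H[...,0]>100)&(H[...,0]<130)),("yel",(H[...,0]>18)&(H[...,0]<35))):
    for c,a in blobs(m&(H[...,1]>120)&(H[...,2]>70),15,200): print(nm,a,ray("top",c+[388,220],.046))
w=(H[...,2]>150)&(H[...,1]<50)
for c,a in blobs(w,30,800): 
    print("white",c+[388,220],a)
ys,xs=np.nonzero(w);i=ys.argmin();print("tip",xs[i]+388,ys[i]+220,ray("top",(xs[i]+388,ys[i]+220),.053),manip.current_time())
dk=(H[...,2]<50);n,l,s,c=cv2.connectedComponentsWithStats(dk.astype(np.uint8));i=1+s[1:,4].argmax();pts=np.argwhere(l==i)[:,::-1].astype(np.float32);e=cv2.minEnclosingCircle(pts);print("ring",e,ray("top",np.array(e[0])+[388,220],.046))
```

```text
0.02 0.053 [-8.5 -1.1 21. ] [0.6374 0.0493 0.055 ]
-0.02 0.053 [-9.1  0.2 21.1] [0.6369 0.0093 0.055 ]
0.0 0.053 [-7.9  0.2 20.1] [0.6371 0.0293 0.055 ]
0.029097014387538186
0.029291696261255724
0.02425648919554413
bar 185 [ 0.50212102 -0.32321089  0.08364011] ((502.2168884277344, -323.6829528808594), (17.199033737182617, 54.7823486328125), 83.38226318359375)
green 41 [ 0.50423824 -0.38456775  0.046     ]
red 47 [ 0.53271851 -0.27268557  0.046     ]
blue 49 [ 0.48060443 -0.26848     0.046     ]
yel 45 [ 0.45676436 -0.36324725  0.046     ]
white [390.25170068 232.13605442] 147
white [426.23972603 254.91780822] 146
white [459.99541284 272.80733945] 436
white [395.52941176 292.58823529] 68
tip 388 220 [ 0.59401811 -0.24161914  0.053     ] 57.2667
ring ((35.87202072143555, 38.116851806640625), 31.145404815673828) [ 0.50217938 -0.32461949  0.046     ]
```

Run:
```python
from h import *
from scipy.optimize import least_squares
M=np.array([[.50424,-.38457],[.53272,-.27269],[.48060,-.26848],[.45676,-.36325]])
c=least_squares(lambda c:np.hypot(*(M-c).T)-.06,[.502,-.324]);c=c.x;print("axis",c,np.hypot(*(M-c).T))
p,d,h=img(); V=h[...,2];S=h[...,1]
w=(V>140)&(S<60);tip=[(u,v) for v in range(228,242) for u in range(420,434) if w[v,u]]
T=np.array([ray("top",x,.053)[:2] for x in tip])
f=np.polyfit(T[:,0],T[:,1],1);print("pointer slope",f, "far end",T[:,0].max()-c[0]); th=np.arctan(f[0]);rel=T[T[:,0]>c[0]+.035].mean(0)-c;th2=np.arctan2(rel[1],rel[0])
g=M[0]-c;ga=np.arctan2(g[1],g[0]);print("pointer",th,th2,"green",ga,"turn",ga-th2)
for s in(1,-1):
    for a in np.array([th2,th2+(ga-th2)])+s*np.pi/2: print(s,a,manip.inverse_kinematics([*c,.06],down(a)))
```

```text
axis [ 0.50246231 -0.32447345] [0.06012284 0.05997544 0.06011012 0.05993598]
pointer slope [-0.08322982 -0.28289655] far end 0.06369181167175098
pointer -0.0830384335074147 -0.08756519814250913 green -1.5412243231231793 turn -1.45365912498067
1 1.4832311286523874 [-6.51215238e-01  6.52437277e-01  1.64411455e+00 -4.44089210e-16
  8.45040828e-01 -2.13444637e+00]
1 0.029572003671717306 [-6.51215238e-01  6.52437277e-01  1.64411455e+00 -4.44089210e-16
  8.45040828e-01 -6.80787242e-01]
-1 -1.6583615249374057 [-6.51215238e-01  6.52437277e-01  1.64411455e+00 -4.44089210e-16
  8.45040828e-01  1.00714629e+00]
-1 -3.112020649918076 [-6.51215238e-01  6.52437277e-01  1.64411455e+00 -4.44089210e-16
  8.45040828e-01  2.46080541e+00]
```

Run:
```python
from h import *
c=np.array([.5025,-.3242]);a0=-.088+np.pi/2
manip.set_gripper(.6,30); manip.move_ptp([*c,.15],down(a0)); go(c,.10,a0,.15); go(c,.061,a0,.06); print(fz())
manip.set_gripper(0); print("grip",manip.current_grip_width(),manip.current_grip_force(),fz())
q=np.array(manip.current_qpos())
for k in range(1,6):
    q2=q.copy();q2[5]+=1.4537*k/5; manip.move_j(q2)
    print(fz(),np.round(manip.current_ft_torque(),2),round(manip.current_grip_width(),3))
manip.dwell(.3); manip.set_gripper(.6); go(c,.13,a0-1.4537,.15); manip.move_j(HOME)
p,d,h=img(); cv2.imwrite("pics/k2.png",cv2.resize(p[190:305,375:475,::-1],None,fx=5,fy=5,interpolation=cv2.INTER_CUBIC)); print(manip.current_time())
```

```text
[0.7, -0.4, 0.4]
grip 0.181676246801458 31.035968363285065 [0.5, 4.9, 5.3]
[-0.5, 0.2, -0.8] [ 0.08  0.02 -0.03] 0.183
[0.1, 1.2, 0.9] [ 0.21  0.09 -0.09] 0.177
[-0.0, 2.8, 1.3] [ 0.27  0.15 -0.05] 0.18
[-0.9, 2.8, 2.1] [ 0.44  0.17 -0.  ] 0.18
[0.1, 3.6, 1.5] [0.53 0.16 0.01] 0.177
68.7583
```

View pics/k2.png

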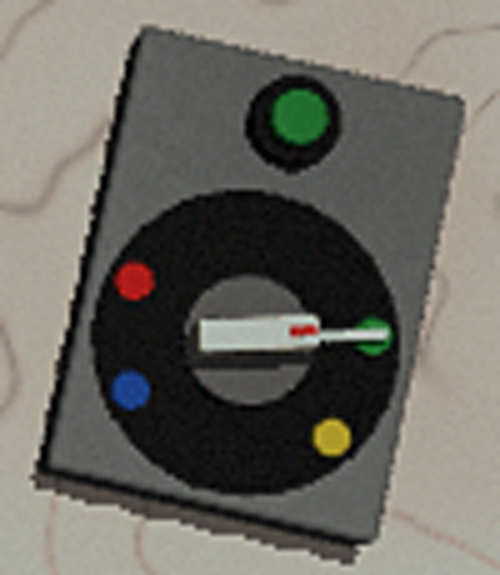

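The pointer (about (453,257) px) stands over the green mark. Next I'll press start.

Run:
```python
from h import *
b=ray("top",(434.66,212.8),.062)[:2]; print(b); a=-.22+np.pi/2
manip.set_gripper(0,40); manip.move_ptp([*b,.13],down(a)); go(b,.074,a,.12)
for z in np.arange(.070,.046,-.001):
    go(b,z,a,.03); f=manip.current_force(); e=manip.current_ee_pos()[2]; print(round(z,4),f.round(1).tolist(),round(e,4))
    if f[2]>13: break
manip.dwell(.3); go(b,.13,a,.12); manip.move_j(HOME)
p,d,h=img(save="end"); print(manip.current_time())
```

```text
[ 0.60809552 -0.35166165]
0.07 [0.1, -0.6, -0.2] 0.0703
0.069 [0.1, -0.1, -0.4] 0.0691
0.068 [-0.7, -0.0, 0.2] 0.0679
0.067 [0.8, 1.1, 1.6] 0.0672
0.066 [0.9, -0.5, 1.3] 0.0661
0.065 [0.3, -0.5, 2.3] 0.0651
0.064 [0.3, -0.1, 3.3] 0.0641
0.063 [1.1, -0.4, 3.7] 0.0631
0.062 [0.9, -0.4, 4.7] 0.0621
0.061 [0.8, 0.1, 5.4] 0.0611
0.06 [-2.4, 0.3, 12.0] 0.061
0.059 [-4.4, 3.5, 19.2] 0.0608
80.6667
```

View pics/end.png

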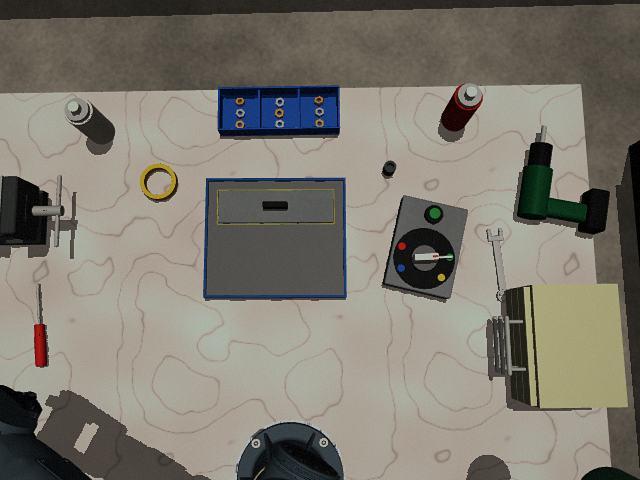

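The final picture shows the cover on its seat at (275,206), the pointer on green at (450,257), and the wrench, socket and tape unmoved. The button bottomed out after about 6 mm of travel with a hard stop.

```bash
python3 -c "
from bench import manip
print(manip.sign_off())"
```

```text
the job is handed in; nothing more can be done
None
```

The job is handed in at about 81 s on the robot's clock, though the sign-off returned no verdict: all five nuts are in pockets, the cover sits flat in its outline, the selector is on green (turned the shorter way), and start was then pressed to its stop; the pin wasn't seen directly, but the cover's height shows it is in.

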